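Press a new watch glass home through the guard opening

ROBOT

A 6-joint arm with a two-finger parallel gripper is mounted at the origin on the work surface. World frame = base frame: x ahead of the robot, y to its left, z up, the work surface at z = 0. Lengths are in mm, angles in rad, forces in N, time in s.
With the tool pointing down it reaches from about 275 to 775 mm from the base axis. Payload 14.6 kg.
Tool frame: the origin (TCP) lies midway between the tips of the shut fingers; the grasp point (between the pads) lies 19 mm behind it; z points along the fingers, y is the line along which they close (so a half turn about z gives the same grasp; the last joint's range is limited). The gripper opens to 85 mm and grips with 20 to 120 N. Pads are 22 mm wide; open, the fingers measure 114 mm over their backs; the gripper's body (76 mm by 85 mm) begins 54 mm behind the grasp point. The pads swing forward as they close: fully open they stand 13 mm farther back than shut.
Start: joints at [-0.155, 0.263, -0.048, 1.259, 0, 1.415], TCP at [525.003, -0.006, 231.278] pointing down, gripper open.
Joint ranges: [-2.65, 2.65], [-0.89, 1.7], [-1.18, 1.37], [-2.13, 2.11], [-1.35, 1.29], [-3.14, 3.14]. Speed limits (rad/s): [1.89, 1.89, 2.57, 2.79, 3.14, 3.14].

INTERFACE

Orientations are given as a unit quaternion [x, y, z, w].
In Python, from plant import monitor, viewer, bot gives the robot as it stands.
- The arm moves only by the tool arm_command, never from a script. Its argument "increments" is a list of rows, each an object of numbers: "fingers": the closure, from -1 (fully open) to 1 (shut); "x", "y", "z": the shift along the tool's x, y, z in mm; "ax", "ay", "az": the turn, a rotation vector about the tool's x, y, z in degrees. In form: [{"fingers": .., "x": .., "y": .., "z": .., "ax": .., "ay": .., "az": ..}, ...]. A call has 1 to 12 rows; each row is the pose to reach, as a shift and turn from the pose commanded when the call began, along the tool's axes at that moment; what a row does not reach only later rows make up. A row lasts 1/8 s, in which the tool goes at most 62.5 mm and 10.7 degrees, less where a joint would pass 70% of its speed; a pose out of reach is approached as far as the arm can. A call with a gripper value outside its range is refused whole. The fingers move at their own pace and stop on an object; "force" is the grip in N (left out, the last holds). Time passes only in rows, so rows that repeat a pose let the fingers close. It gives the time, the measured TCP pose, the force, the opening and the grip force at its end, in the units of the state.
- monitor.get_state(): the state, without advancing time (a new reading comes with each control period).
- viewer.camera(name): name is "scene" or "side" or "wrist"; returns the picture (420x560x3 uint8, blue, green, red); there is no depth.
- viewer.camera_model(name): a dict with "intrinsics" (3x3 intrinsics, pixels), "rvec" (rotation vector, rad) and "tvec" (3), from world to camera coordinates, as OpenCV has them; the wrist camera has in their place "mount" (4x4, takes a point from camera to tool coordinates, whose origin is the TCP and whose axes are the flange's). Camera axes: x right, y down, z forward; pixel columns grow to the right and rows downward; lengths in mm; the calibration is good to about 2 mm. A picture is of the moment at which its call begins: read the wrist's pose just before it. camera_model takes no time and is no camera call.
- bot.sign_off(): hands the job in; it is judged then, once.
The state is a dict: "t": time; "q": joint angles; "joint_velocities": joint speeds; "effort": joint torques, N m; "position": TCP position; "orientation": TCP orientation; "ft_force": force on the tool from outside, world axes, zero at the start; "ft_torque": the same for the moment, N m; "width": opening from 0.0 (shut) to 1.0 (fully open); "grip_force": force on a finger pad.
Only numpy, scipy, OpenCV 4.12 (cv2) and the standard library are available. Lean on these libraries where they do the work, as an engineer would, in place of code of your own. Each camera call takes 0.05 s, during which the arm holds its last target. There are 200 camera calls.

TASK

A watch lies in the nest of the bench press with its new glass still standing proud. Reach in through the opening in the guard's roof with the fingertips and press the lever all the way down, keep it down for a good second so that the glass seats, then let the lever come back up and draw the hand out. Do not touch the guard or its rim anywhere, and leave the watch, the spare dies and the other things on the bench where they are.

Things in the scene. Friction and masses are not known exactly. Their poses are not given: they have to be found in the camera images.
- press: Bench press for watch glasses, grey, fixed. Base 240 x 140 x 24 mm, origin under its centre; +x to its back, -x to its front (towards the robot), z up. Ram straight over the origin; column 75 mm behind it; head 96 to 140 mm up. The lever pivots on the column 187 mm up (axis along y) and runs forward (-x) over the head.
- lever_grip (a point): The spot to press: top face of the lever's black grip, moves with the lever. Grip 26 mm wide, 14 mm thick, reaching 40 mm from this spot to the front and 46 mm back. At rest the lever is level, the spot 155 mm in front of the press's origin, 194 mm above the bench; it is 230 mm from the pivot. Axes as the press's at rest.
- lever (a joint): Lever angle, rad: 0 = up at rest (level), grows as the grip goes down. A spring returns it in about half a second. It takes about 4 N at the grip to start and 10 to 13 N near the bottom. All the way down is 0.12 to 0.13 (grip 28 to 30 mm lower): the glass is then home and a hard stop is felt.
- guard: Splinter guard, bolted down: clear 3 mm sheet in a dark steel frame of 10 mm bars over the press, open at the back. Origin on the bench within 10 mm of the press's, yaw within 0.05 rad of it; +x to the back. Front 235 mm before the origin, back edge 40 mm behind it, sides at 110 mm. Roof slopes 15 degrees, falling to the front: 199 mm high at the front, 272 mm at the back.
- opening (a point): Centre of the opening in the guard's sloping roof, 155 mm in front of the guard's origin, 215 mm above the bench. Clear opening 120 mm wide (guard's y) and 90 mm long up the slope, in a steel rim 7 mm wide, 6 mm thick. Axes as the guard's (level). At rest the lever's grip lies about 20 mm below it.
- watch: Watch head without strap, steel, 41 mm across, dial up in the white nest of the press under the ram. Origin under its centre, 40 mm above the bench; z up. Loose, about 80 g.
- crystal (a joint): How far the watch's glass (33 mm across) is down in its bezel, m: 0 to 0.0005 at the start (proud), 0.0027 fully home; stays where pressed. The ram's die meets it when the lever is at about 0.083 rad.
- die_a: Spare white nylon die, 26 mm across, 18 mm high, standing loose on the press base inside the guard; origin under its centre.
- die_b: Spare white nylon die, 32 mm across, 14 mm high, loose on the press base inside the guard; origin under its centre.
- watch2: Another watch head, 41 mm across, 11 mm high, loose on the bench beside the guard; origin under its centre.
- tin: Open steel cup, 48 mm across, 62 mm high, loose beside the guard; origin under its centre.
- bench_block: Dark steel bench block with holes, 60 x 60 x 30 mm, loose beside the guard; origin under its centre.
- loupe: Black eye loupe standing on its small end, 38 mm across the top, 34 mm high, loose at the guard's left front corner; origin under its centre.
- screwdriver: Small screwdriver, 120 mm long, lying loose in front of the guard; origin under its middle.
- oiler: Small brown bottle with white cap, 28 mm across, 55 mm high, loose beside the guard; origin under its centre.

How it is judged:
By the outcome, as a careful person would: the job done as asked, in the order asked, and still so for the second after the job is handed in, with the robot touching nothing.
It also fails if it takes over 40 s, if anything falls off the work surface, if the arm or the gripper's body presses on something with over 40 N, if the wrist force passes 120 N, or if a joint passes its speed limit or range.

## Working session

There is one attempt and no reset: what is moved stays moved. The work goes in short steps, Python scripts to look and compute and a tool call to move; the robot and the scene stay as the last step left them, time stands still between calls to the robot, and variables do not carry over. Pictures are saved under pics/ and viewed, at most 10 in all, crops included, and the job is handed in when it is done.

Besides the shell and the picture viewer there is one more tool, called after "Emit:" as name(argument=value, ...) on one line, values as JSON. arm_command: Moves the arm, as the interface text tells. Its arguments: {"type":"object","properties":{"increments":{"type":"array","items":{"type":"object","properties":{"fingers":{"type":"number"},"x":{"type":"number"},"y":{"type":"number"},"z":{"type":"number"},"ax":{"type":"number"},"ay":{"type":"number"},"az":{"type":"number"}}}},"force":{"type":"number"}},"required":["increments"]}

```bash
mkdir -p pics; python3 - <<'E'
from plant import monitor, viewer, bot
import cv2
s=monitor.get_state();print({k:s[k] for k in('t','position','orientation','width','ft_force')})
for n in('scene','side','wrist'):
    cv2.imwrite(f'pics/{n}0.png',viewer.camera(n));print(n,viewer.camera_model(n))
E
```

```text
{'t': 0.0, 'position': array([5.24740008e+02, 3.58258025e-02, 2.30819138e+02]), 'orientation': array([ 7.07105272e-01,  7.07108089e-01, -3.09095554e-04, -4.34914355e-04]), 'width': 1.0000306784956827, 'ft_force': array([-0.22343665,  0.08317644, -0.53067159])}
scene {'intrinsics': array([[405.8345633 ,   0.        , 282.8287649 ],
       [  0.        , 405.8345633 , 211.30392334],
       [  0.        ,   0.        ,   1.        ]]), 'rvec': array([ 2.76586708, -0.46418932,  0.06862976]), 'tvec': array([-547.75856137,  266.69607077,  830.16455204])}
side {'intrinsics': array([[451.23762051,   0.        , 266.56472301],
       [  0.        , 451.23762051, 216.53618118],
       [  0.        ,   0.        ,   1.        ]]), 'rvec': array([ 2.02742152, -1.44338099,  0.54788783]), 'tvec': array([-137.27069484,  509.17823918,  577.71143348])}
wrist {'intrinsics': array([[311.58325711,   0.        , 281.46649017],
       [  0.        , 311.58325711, 210.28286664],
       [  0.        ,   0.        ,   1.        ]]), 'mount': array([[ 4.25751906e-04, -9.62911511e-01, -2.69817049e-01,
         6.80152279e+01],
       [ 9.99999871e-01,  3.34995914e-04,  3.82408857e-04,
         1.31349292e+00],
       [-2.77838282e-04, -2.69817177e-01,  9.62911530e-01,
        -1.42486215e+02],
       [ 0.00000000e+00,  0.00000000e+00,  0.00000000e+00,
         1.00000000e+00]])}
```

View pics/scene0.png

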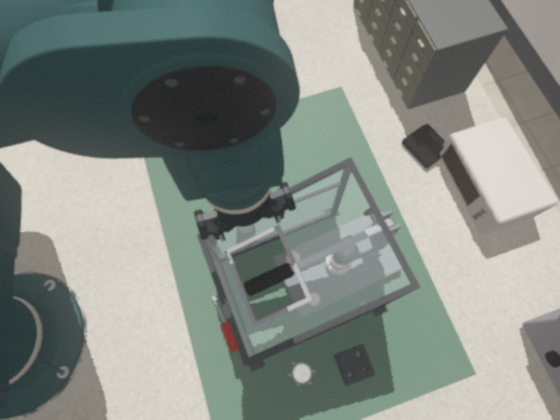

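View pics/wrist0.png

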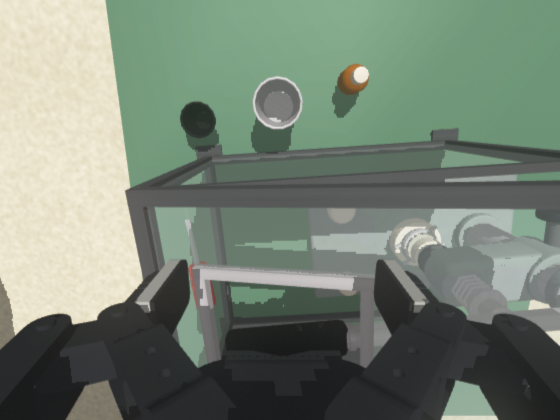

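View pics/side0.png

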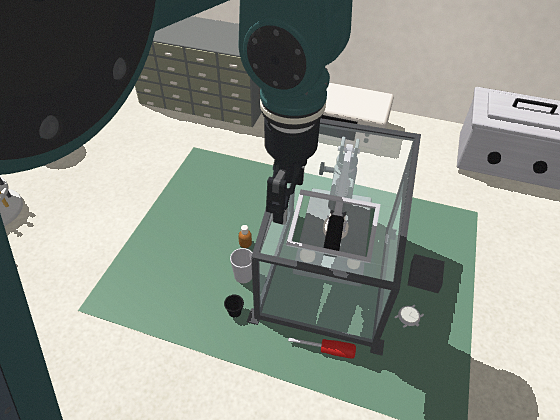

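Emit:
arm_command(increments=[{"fingers": 1, "z": -60}, {"fingers": 1, "z": -100, "x": -30}, {"fingers": 1, "z": -100, "x": -80}, {"fingers": 1, "z": -100, "x": -120}, {"fingers": 1, "z": -100, "x": -120}, {"fingers": 1, "z": -100, "x": -120}])

```text
validation failed for argument at $.in...
```

```bash
python3 - <<'E'
from plant import monitor, viewer, bot
import cv2,pickle
s=monitor.get_state();print({k:s[k] for k in('t','position','orientation','width','ft_force')})
w=viewer.camera('wrist');c=viewer.camera('scene')
pickle.dump(s,open('s1.pkl','wb'))
cv2.imwrite('pics/w1.png',w);cv2.imwrite('pics/c1.png',c)
cv2.imwrite('pics/c1z.png',cv2.resize(c[140:370,170:430],None,fx=2.6,fy=2.6,interpolation=cv2.INTER_CUBIC))
E
```

```text
{'t': 0.15, 'position': array([5.24798625e+02, 4.94153818e-02, 2.30959443e+02]), 'orientation': array([ 7.07094163e-01,  7.07119297e-01, -2.13754510e-04, -3.14380039e-04]), 'width': 1.0031571876798089, 'ft_force': array([-0.09102579, -0.14026278,  0.08516585])}
```

View pics/w1.png

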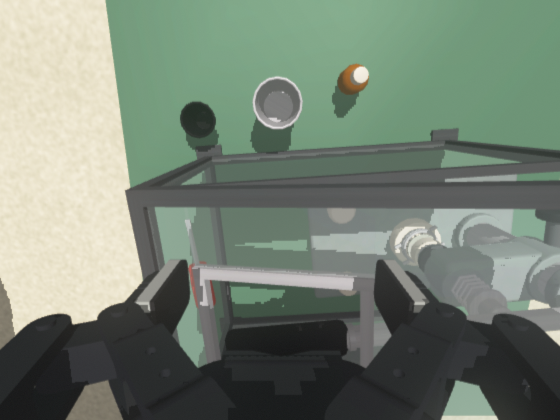

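View pics/c1z.png

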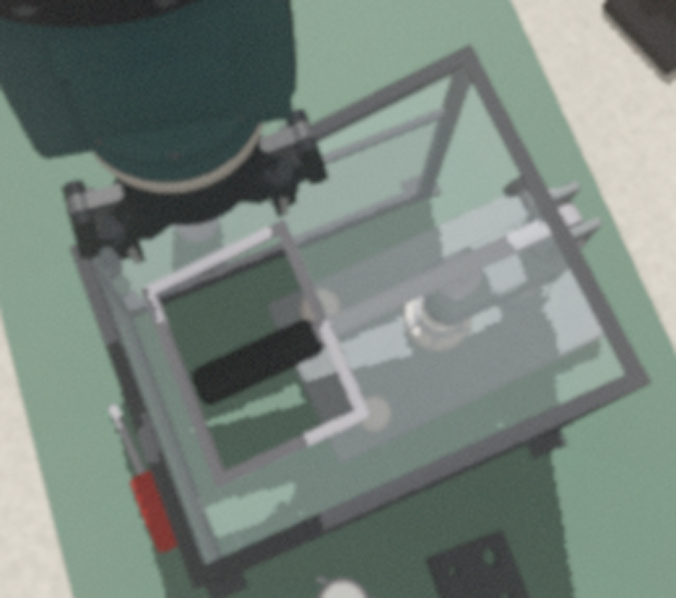

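```bash
cat > fit.py <<'E'
from plant import viewer
import numpy as np,cv2
from scipy.optimize import least_squares
m=viewer.camera_model('scene')
def proj(P): return cv2.projectPoints(np.array(P,float),m['rvec'],m['tvec'],m['intrinsics'],None)[0][:,0]
def place(p,L):
    c,s=np.cos(p[2]),np.sin(p[2]);L=np.array(L,float)
    return np.c_[p[0]+c*L[:,0]-s*L[:,1],p[1]+s*L[:,0]+c*L[:,1],L[:,2]]
def fit(L,px):
    r=least_squares(lambda p:(proj(place(p,L))-px).ravel(),[680,-70,0],x_scale=[100,100,.1]);return r.x,r.fun.reshape(-1,2)
E
python3 - <<'E'
from fit import *
cr=lambda a:np.array(a,float)/2.6+[170,140]
c=43.5;d=11.6
op=[(-155-c,60,217-d),(-155+c,60,217+d),(-155+c,-60,217+d),(-155-c,-60,217-d)]
g,r=fit(op,cr([(160,298),(277,240),(357,408),(225,470)]));print('guard',g,r)
out=[(40,110,272),(40,-110,272),(-235,-110,199),(-235,110,199)]
print('outer corners crop',(proj(place(g,out))-[170,140])*2.6)
gr=[(-195,0,194),(-109,0,194),(-195,13,194),(-109,13,194),(-195,-13,194),(-109,-13,194)]
p,r=fit(gr[:2],cr([(200,387),(316,335)]));print('press',p,r)
print('spot',place(p,[(-155,0,194)]),'opening',place(g,[(-155,0,215)]))
E
```

```text
guard [ 6.81639112e+02 -6.82238676e+01  7.70307561e-02] [[-1.76666156 -0.61497287]
 [ 0.86100924 -2.26154197]
 [ 0.48022406  1.08264187]
 [ 0.34869703  1.41435134]]
outer corners crop [[469.06896204  51.20402158]
 [644.81035455 374.58825902]
 [201.5001446  579.6338727 ]
 [ 77.77836828 252.16833348]]
press [ 6.80297411e+02 -6.86815009e+01  9.10242511e-02] [[-1.38471515  0.57558323]
 [ 1.40631605 -0.65084616]]
spot [[525.93908724 -82.77078503 194.        ]] opening [[527.09874946 -80.15183042 215.        ]]
```

Emit:
arm_command(increments=[{"fingers": 1, "x": 0, "y": 0, "z": -60, "ax": 0, "ay": 0, "az": 0}, {"fingers": 1, "x": -30, "y": 0, "z": -100, "ax": 0, "ay": 0, "az": 0}, {"fingers": 1, "x": -80, "y": 0, "z": -100, "ax": 0, "ay": 0, "az": 0}, {"fingers": 1, "x": -120, "y": 0, "z": -100, "ax": 0, "ay": 0, "az": 0}, {"fingers": 1, "x": -120, "y": 0, "z": -100, "ax": 0, "ay": 0, "az": 0}, {"fingers": 1, "x": -120, "y": 0, "z": -100, "ax": 0, "ay": 0, "az": 0}])

```text
t: 1.0
position: [524.9, -119.7, 331.2]
orientation: [0.707, 0.707, 0.0, -0.0]
ft_force: [0.0, -1.0, -0.0]
width: -0.003
grip_force: 0.0
```

```bash
cat >> fit.py <<'E'
from scipy.spatial.transform import Rotation as R
def wproj(P,s):
    w=viewer.camera_model('wrist');T=np.eye(4);T[:3,:3]=R.from_quat(s['orientation']).as_matrix();T[:3,3]=s['position']
    X=np.linalg.inv(T@w['mount'])
    return cv2.projectPoints(np.array(P,float),X[:3,:3],X[:3,3],w['intrinsics'],None)[0][:,0]
E
python3 - <<'E'
from fit import *
from plant import monitor
s=monitor.get_state();w=viewer.camera('wrist')
g=[681.6,-68.2,.077];p=[680.3,-68.7,.091];c=43.5;d=11.6
op=[(-155-c,60,217-d),(-155+c,60,217+d),(-155+c,-60,217+d),(-155-c,-60,217-d)]
gr=[(-195,13,194),(-109,13,194),(-109,-13,194),(-195,-13,194)]
big=cv2.resize(w,None,fx=1.4,fy=1.4,interpolation=cv2.INTER_CUBIC)
for P in(place(g,op),place(p,gr)):
    cv2.polylines(big,[np.int32(wproj(P,s)*1.4)],True,(0,0,255),1)
cv2.imwrite('pics/w2.png',big)
E
```

```text
(no output)
```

View pics/w2.png

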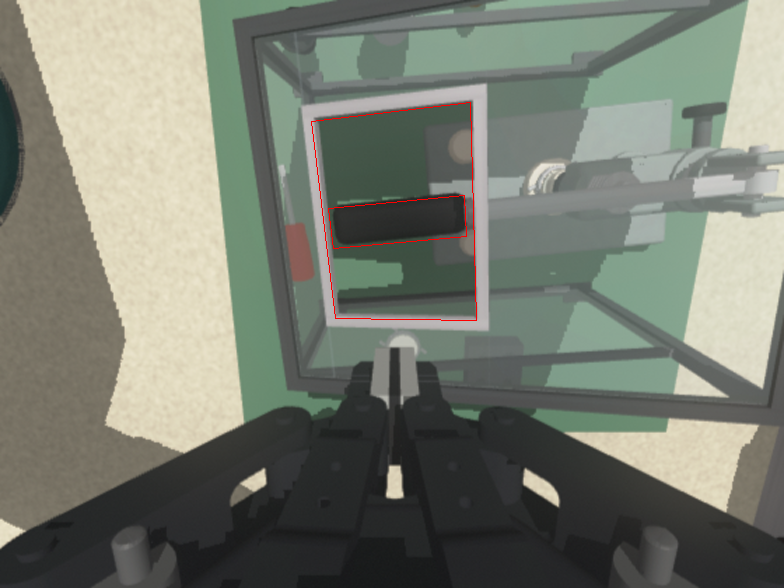

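```bash
cat >> fit.py <<'E'
def target(yaw,tilt):
    G=R.from_euler('z',yaw).as_matrix();t=np.radians(tilt)
    z=np.array([np.sin(t),0,-np.cos(t)]);y=np.array([0,1,0.]);x=np.cross(y,z)
    return G@np.c_[x,y,z]
def inc(s,pos,Rt):
    R0=R.from_quat(s['orientation']).as_matrix()
    return (R0.T@(np.array(pos)-s['position'])).round(1), np.degrees(R.from_matrix(R0.T@Rt).as_rotvec()).round(1)
E
python3 - <<'E'
from fit import *
from plant import monitor
s=monitor.get_state();print(s['q'],inc(s,(526,-82,285),target(.084,10)))
E
```

```text
[-3.75009796e-01  2.80512611e-01  2.45500979e-01  1.53590131e+00
  1.95155587e-04  1.19531290e+00] (array([37.3,  1.1, 46.3]), array([ -8.3,  -7.6, -94.5]))
```

Emit:
arm_command(increments=[{"fingers": 1, "x": 4, "y": 0, "z": 0, "ax": -0.9, "ay": -0.8, "az": -10}, {"fingers": 1, "x": 8, "y": 0, "z": 0, "ax": -1.8, "ay": -1.6, "az": -20}, {"fingers": 1, "x": 12, "y": 0, "z": 0, "ax": -2.6, "ay": -2.4, "az": -30}, {"fingers": 1, "x": 16, "y": 0, "z": 0, "ax": -3.5, "ay": -3.2, "az": -40}, {"fingers": 1, "x": 20, "y": 0, "z": 5, "ax": -4.4, "ay": -4, "az": -50}, {"fingers": 1, "x": 24, "y": 0, "z": 10, "ax": -5.3, "ay": -4.8, "az": -60}, {"fingers": 1, "x": 28, "y": 0, "z": 15, "ax": -6.1, "ay": -5.6, "az": -70}, {"fingers": 1, "x": 32, "y": 0, "z": 20, "ax": -7, "ay": -6.4, "az": -80}, {"fingers": 1, "x": 36, "y": 1, "z": 30, "ax": -7.9, "ay": -7.2, "az": -90}, {"fingers": 1, "x": 37, "y": 1, "z": 46, "ax": -8.3, "ay": -7.6, "az": -94.5}, {"fingers": 1, "x": 37, "y": 1, "z": 46, "ax": -8.3, "ay": -7.6, "az": -94.5}, {"fingers": 1, "x": 37, "y": 1, "z": 46, "ax": -8.3, "ay": -7.6, "az": -94.5}])

```text
t: 2.55
position: [526.2, -82.6, 285.9]
orientation: [-0.041, 0.995, 0.004, 0.087]
ft_force: [0.5, 0.6, 0.9]
width: 0.002
grip_force: 0.0
```

```bash
python3 - <<'E'
from fit import *
from plant import monitor
s=monitor.get_state();print(s['t'],s['position'],s['q'],s['ft_force'],R.from_quat(s['orientation']).as_matrix().round(3))
T=target(.084,10)
for z in(285,215,198,190,164,158):print(z,inc(s,(526,-82,z),T))
a=viewer.camera('wrist');b=viewer.camera('side')
cv2.imwrite('pics/w3.png',np.hstack([cv2.resize(a[:,:],(400,300)),cv2.resize(b[120:330,180:460],(400,300))]))
E
```

```text
2.55 [526.17823866 -82.55479666 285.94914178] [-0.34846246  0.14420877 -0.07377316  1.19340902  0.07317219 -0.42471325] [0.51434765 0.58046608 0.90187357] [[-0.981 -0.082  0.174]
 [-0.081  0.997  0.015]
 [-0.174  0.    -0.985]]
285 (array([0.3, 0.6, 0.9]), array([ 0. ,  0. , -0.1]))
215 (array([12.5,  0.5, 69.8]), array([ 0. ,  0. , -0.1]))
198 (array([15.5,  0.5, 86.6]), array([ 0. ,  0. , -0.1]))
190 (array([16.9,  0.5, 94.5]), array([ 0. ,  0. , -0.1]))
164 (array([ 21.4,   0.5, 120.1]), array([ 0. ,  0. , -0.1]))
158 (array([ 22.4,   0.5, 126. ]), array([ 0. ,  0. , -0.1]))
```

View pics/w3.png

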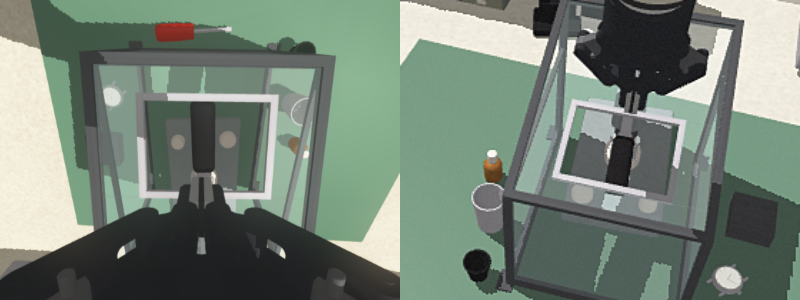

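Emit:
arm_command(increments=[{"fingers": 1, "x": 4, "y": 0.5, "z": 20, "ax": 0, "ay": 0, "az": 0}, {"fingers": 1, "x": 8, "y": 0.5, "z": 45, "ax": 0, "ay": 0, "az": 0}, {"fingers": 1, "x": 12.5, "y": 0.5, "z": 70, "ax": 0, "ay": 0, "az": 0}, {"fingers": 1, "x": 15, "y": 0.5, "z": 84, "ax": 0, "ay": 0, "az": 0}, {"fingers": 1, "x": 16, "y": 0.5, "z": 89, "ax": 0, "ay": 0, "az": 0}, {"fingers": 1, "x": 17, "y": 0.5, "z": 95, "ax": 0, "ay": 0, "az": 0}, {"fingers": 1, "x": 18, "y": 0.5, "z": 101, "ax": 0, "ay": 0, "az": 0}, {"fingers": 1, "x": 18, "y": 0.5, "z": 101, "ax": 0, "ay": 0, "az": 0}])

```text
t: 3.65
position: [526.0, -82.5, 183.3]
orientation: [-0.041, 0.995, 0.004, 0.088]
ft_force: [-3.6, 0.3, 5.2]
width: 0.0
grip_force: 2.6
```

```bash
python3 - <<'E'
from fit import *
from plant import monitor
s=monitor.get_state();print(s['t'],s['position'],s['ft_force'],s['ft_torque'])
T=target(.084,10)
for z in(172,168,164,160):print(z,inc(s,(526,-82,z),T))
a=viewer.camera('wrist');b=viewer.camera('side')
cv2.imwrite('pics/w4.png',np.hstack([a[60:360,80:480],cv2.resize(b[160:280,250:410],(400,300),interpolation=cv2.INTER_CUBIC)]))
E
```

```text
3.65 [525.97275923 -82.50772306 183.2976956 ] [-3.64252743  0.31935178  5.17848703] [0.16891963 0.72262689 0.05278287]
172 (array([ 1.9,  0.5, 11.1]), array([ 0. ,  0.1, -0.1]))
168 (array([ 2.6,  0.5, 15.1]), array([ 0. ,  0.1, -0.1]))
164 (array([ 3.3,  0.5, 19. ]), array([ 0. ,  0.1, -0.1]))
160 (array([ 4. ,  0.5, 23. ]), array([ 0. ,  0.1, -0.1]))
```

View pics/w4.png

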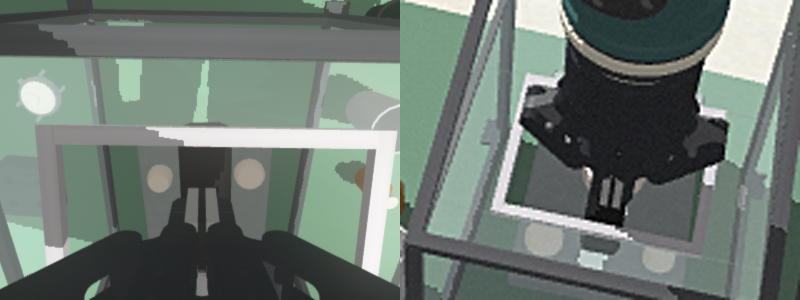

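```bash
python3 - <<'E'
from fit import *
from plant import monitor
s=monitor.get_state();m=viewer.camera_model('side')
Rc=cv2.Rodrigues(m['rvec'])[0];C=-Rc.T@m['tvec'];Rt=R.from_quat(s['orientation']).as_matrix()
for u,v in[(722,165),(690,172),(525,120),(585,172)]:
    d=Rc.T@np.linalg.inv(m['intrinsics'])@[(u-400)/2.5+250,v/2.5+160,1]
    a=Rt.T@(C-s['position']);b=Rt.T@d
    for x0 in(13,0): print(u,v,(a+b*(x0-a[0])/b[0]).round(0))
E
```

```text
722 165 [ 13. -62. -84.]
722 165 [  0. -64. -63.]
690 172 [ 13. -45. -69.]
690 172 [  0. -46. -48.]
525 120 [ 13.  57. -93.]
525 120 [  0.  59. -73.]
585 172 [ 13.  18. -46.]
585 172 [  0.  19. -24.]
```

Emit:
arm_command(increments=[{"fingers": 1, "x": 0.7, "y": 0, "z": 4, "ax": 0, "ay": 0, "az": 0}, {"fingers": 1, "x": 1.4, "y": 0, "z": 8, "ax": 0, "ay": 0, "az": 0}, {"fingers": 1, "x": 1.9, "y": 0, "z": 11, "ax": 0, "ay": 0, "az": 0}, {"fingers": 1, "x": 1.9, "y": 0, "z": 11, "ax": 0, "ay": 0, "az": 0}])

```text
t: 4.25
position: [526.5, -82.5, 172.8]
orientation: [-0.041, 0.995, 0.004, 0.088]
ft_force: [-2.7, 1.3, 8.6]
width: 0.001
grip_force: 4.8
```

Emit:
arm_command(increments=[{"fingers": 1, "x": 0.5, "y": 0, "z": 3, "ax": 0, "ay": 0, "az": 0}, {"fingers": 1, "x": 0.8, "y": 0, "z": 5, "ax": 0, "ay": 0, "az": 0}, {"fingers": 1, "x": 0.8, "y": 0, "z": 5, "ax": 0, "ay": 0, "az": 0}])

```text
t: 4.62
position: [526.8, -82.5, 168.1]
orientation: [-0.041, 0.995, 0.004, 0.089]
ft_force: [-2.8, 2.9, 10.8]
width: -0.001
grip_force: 6.0
```

Emit:
arm_command(increments=[{"fingers": 1, "x": 0.2, "y": 0, "z": 1, "ax": 0, "ay": 0, "az": 0}, {"fingers": 1, "x": 0.2, "y": 0, "z": 1, "ax": 0, "ay": 0, "az": 0}])

```text
t: 4.88
position: [526.9, -82.5, 167.2]
orientation: [-0.041, 0.995, 0.004, 0.089]
ft_force: [-3.9, 3.3, 13.5]
width: -0.003
grip_force: 6.8
```

Emit:
arm_command(increments=[{"fingers": 1, "x": 0.2, "y": 0, "z": 1, "ax": 0, "ay": 0, "az": 0}, {"fingers": 1, "x": 0.2, "y": 0, "z": 1, "ax": 0, "ay": 0, "az": 0}])

```text
t: 5.12
position: [527.0, -82.5, 166.4]
orientation: [-0.041, 0.995, 0.004, 0.089]
ft_force: [-5.8, 2.6, 17.5]
width: -0.0
grip_force: 8.5
```

Emit:
arm_command(increments=[{"fingers": 1, "x": 0.2, "y": 0, "z": 1, "ax": 0, "ay": 0, "az": 0}, {"fingers": 1, "x": 0.2, "y": 0, "z": 1, "ax": 0, "ay": 0, "az": 0}])

```text
t: 5.38
position: [527.0, -82.5, 165.8]
orientation: [-0.041, 0.995, 0.004, 0.089]
ft_force: [-7.5, 3.9, 22.2]
width: 0.001
grip_force: 11.6
```

Emit:
arm_command(increments=[{"fingers": 1, "x": 0.2, "y": 0, "z": 1.5, "ax": 0, "ay": 0, "az": 0}, {"fingers": 1, "x": 0.2, "y": 0, "z": 1.5, "ax": 0, "ay": 0, "az": 0}])

```text
t: 5.62
position: [527.2, -82.5, 164.9]
orientation: [-0.042, 0.995, 0.003, 0.089]
ft_force: [-10.9, 5.2, 31.5]
width: 0.004
grip_force: 16.3
```

```bash
python3 - <<'E'
from fit import *
from plant import monitor
s=monitor.get_state();print(s['t'],s['position'],s['ft_force'],s['ft_torque'])
b=viewer.camera('side');a=viewer.camera('wrist')
cv2.imwrite('pics/w5.png',np.hstack([a[60:360,80:480],cv2.resize(b[160:280,250:410],(400,300),interpolation=cv2.INTER_CUBIC)]))
E
```

```text
5.625 [527.17375925 -82.49752721 164.85233838] [-10.89760659   5.19099474  31.49571397] [1.03801558 1.38870113 0.19774675]
```

View pics/w5.png

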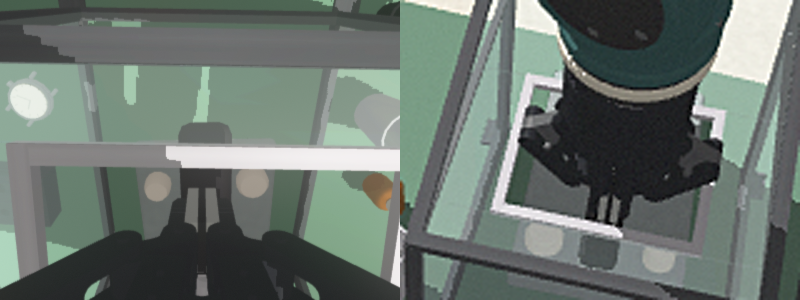

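Emit:
arm_command(increments=[{"fingers": 1, "x": 0, "y": 0, "z": 0, "ax": 0, "ay": 0, "az": 0}, {"fingers": 1, "x": 0, "y": 0, "z": 0, "ax": 0, "ay": 0, "az": 0}, {"fingers": 1, "x": 0, "y": 0, "z": 0, "ax": 0, "ay": 0, "az": 0}, {"fingers": 1, "x": 0, "y": 0, "z": 0, "ax": 0, "ay": 0, "az": 0}, {"fingers": 1, "x": 0, "y": 0, "z": 0, "ax": 0, "ay": 0, "az": 0}, {"fingers": 1, "x": 0, "y": 0, "z": 0, "ax": 0, "ay": 0, "az": 0}, {"fingers": 1, "x": 0, "y": 0, "z": 0, "ax": 0, "ay": 0, "az": 0}, {"fingers": 1, "x": 0, "y": 0, "z": 0, "ax": 0, "ay": 0, "az": 0}, {"fingers": 1, "x": 0, "y": 0, "z": 0, "ax": 0, "ay": 0, "az": 0}, {"fingers": 1, "x": 0, "y": 0, "z": 0, "ax": 0, "ay": 0, "az": 0}, {"fingers": 1, "x": 0, "y": 0, "z": 0, "ax": 0, "ay": 0, "az": 0}, {"fingers": 1, "x": 0, "y": 0, "z": 0, "ax": 0, "ay": 0, "az": 0}])

```text
t: 7.22
position: [527.2, -82.5, 164.9]
orientation: [-0.041, 0.995, 0.003, 0.089]
ft_force: [-10.8, 5.2, 31.2]
width: -0.002
grip_force: 16.3
```

```bash
python3 - <<'E'
from fit import *
from plant import monitor
s=monitor.get_state();print(s['t'],s['position'],s['ft_force'])
T=target(.084,10)
for z in(172,185,200,230,290):print(z,inc(s,(526,-82,z),T))
E
```

```text
7.225 [527.16981201 -82.50400706 164.86454674] [-10.84783541   5.2364486   31.19738459]
172 (array([-0.2,  0.6, -7.2]), array([-0. ,  0.3, -0. ]))
185 (array([ -2.5,   0.6, -20. ]), array([-0. ,  0.3, -0. ]))
200 (array([ -5.2,   0.6, -34.8]), array([-0. ,  0.3, -0. ]))
230 (array([-10.5,   0.6, -64.3]), array([-0. ,  0.3, -0. ]))
290 (array([ -21.2,    0.5, -123.3]), array([-0. ,  0.3, -0. ]))
```

Emit:
arm_command(increments=[{"fingers": 1, "x": -1, "y": 0, "z": -6, "ax": 0, "ay": 0, "az": 0}, {"fingers": 1, "x": -2, "y": 0, "z": -12, "ax": 0, "ay": 0, "az": 0}, {"fingers": 1, "x": -3, "y": 0, "z": -18, "ax": 0, "ay": 0, "az": 0}, {"fingers": 1, "x": -4, "y": 0, "z": -25, "ax": 0, "ay": 0, "az": 0}, {"fingers": 1, "x": -5, "y": 0, "z": -33, "ax": 0, "ay": 0, "az": 0}, {"fingers": 1, "x": -7, "y": 0, "z": -44, "ax": 0, "ay": 0, "az": 0}, {"fingers": 1, "x": -10, "y": 0, "z": -62, "ax": 0, "ay": 0, "az": 0}, {"fingers": 1, "x": -15, "y": 0, "z": -90, "ax": 0, "ay": 0, "az": 0}, {"fingers": 1, "x": -21, "y": 0, "z": -123, "ax": 0, "ay": 0, "az": 0}, {"fingers": 1, "x": -25, "y": 0, "z": -150, "ax": 0, "ay": 0, "az": 0}, {"fingers": 1, "x": -25, "y": 0, "z": -150, "ax": 0, "ay": 0, "az": 0}, {"fingers": 1, "x": -25, "y": 0, "z": -150, "ax": 0, "ay": 0, "az": 0}])

```text
t: 8.72
position: [524.3, -82.6, 313.5]
orientation: [-0.041, 0.995, 0.004, 0.087]
ft_force: [-0.3, -0.4, -0.6]
width: -0.003
grip_force: 0.0
```

```bash
python3 - <<'E'
from fit import *
from plant import monitor
s=monitor.get_state();print(s['t'],s['position'],s['ft_force'])
b=viewer.camera('side');a=viewer.camera('wrist')
cv2.imwrite('pics/w6.png',np.hstack([cv2.resize(a,(400,300)),cv2.resize(b[140:365,200:500],(400,300),interpolation=cv2.INTER_CUBIC)]))
E
```

```text
8.725 [524.25583299 -82.59888051 313.45859035] [-0.33622483 -0.43070162 -0.59601657]
```

View pics/w6.png

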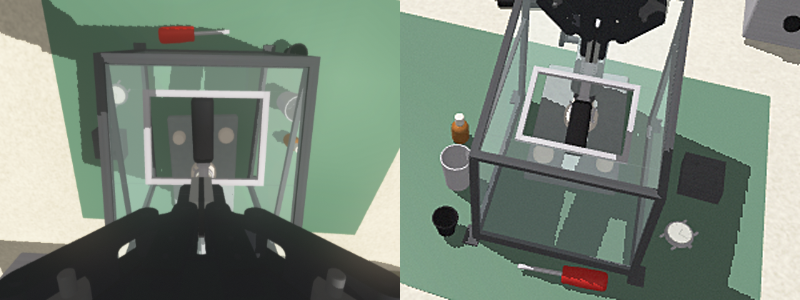

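The lever is back up, the hand is clear of the guard, and nothing on the bench has moved.

```bash
python3 -c "
from plant import bot;print(bot.sign_off())"
```

```text
the job is handed in; nothing more can be done
None
```

The lever was pressed to its stop at about 31 N, held there about 1.6 s and came back up; the hand is out, nothing in the pictures shows the guard touched or anything moved, and the job is handed in, though the glass's seating was judged only by the stop, not seen.

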